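# Wind the spent label backing into the rewinder

## Task

The cup-label rewinder on the coffee counter still has backing strip to take in. Turn its crank clockwise (seen from above) until the resistance suddenly drops away and the flag on the case falls over, then stop within one turn of that, so that the flag stays down, and let go. Do not knock the other things on the counter about.

Things in the scene. Friction and masses are not known exactly. Their poses are not given: they have to be found in the camera images.
- rewinder: Grey flat case fixed to the counter, 170 (its x) by 280 (its y) by 85 mm tall. Origin: centre of its underside; z up. The crank stands on top towards the +y end, the flag towards the -y end. A fixed label printer 140 mm tall stands off its -y end. Things near the crank are no taller than 100 mm, save two fixed bottles up to 260 mm tall, over 240 mm from the crank axis.
- crank_axis (a point): The crank's vertical axis at the top of its hub, 105 mm above the counter. While strip is left, turning takes about 4 to 8 N at the knob; once its tail has run in, about 1 N (the crank may jump ahead up to 0.8 rad). What is left at the start differs: 1 to 3.3 turns. About 1.2 turns after that the tail comes round again, lifts the flag and makes the crank stiff: overwound.
- crank_knob (a point): Centre of the crank's upright round black knob: 46 mm tall, up to 28 mm across, foot about 103 mm and top about 149 mm above the counter, 75 mm from the crank axis. It spins freely on its pin. The steel arm under it is 22 mm wide, its top 102 mm above the counter. It can be pushed sideways by shut fingers or gripped from above.
- crank (a joint): Crank angle in rad, growing clockwise seen from above, 2 pi a turn, counting on over several turns. 0 is a stop; starts lie 0.3 to 6.5 rad past it. At 0 the arm points along the case's +x; the arm's angle in the case's frame is minus this value. The crank stays where it is left.
- flag (a joint): Tension flag in rad: about 0.4 upright (strip under tension), about 1.8 fallen over (80 degrees) towards the case's +x (tail run in). It is driven from inside the case and cannot be pushed down while strip is left. It falls within 0.2 s of the resistance dropping.
- flag_top (a point): Top of the flag, a 42 mm aluminium disc on a 28 mm wide blade, facing along the case's x; upright its top is 161 mm above the counter. It stands 165 mm from the crank axis, towards the case's -y.
- portafilter: Bystander, loose, to be left alone: portafilter, steel, black handle, 210 mm long, 38 mm tall, lying in front of the case (its -x). Origin: centre of its underside, z up.
- jug: Bystander, loose, to be left alone: steel milk jug, steel, 84 mm across, 100 mm tall, behind the case (its +x). Origin: centre of its underside, z up.
- cup: Bystander, loose, to be left alone: white cup, 80 mm across, 85 mm tall, behind the case. Origin: centre of its underside, z up.
- tamper: Bystander, loose, to be left alone: tamper, dark steel, 58 mm across, 85 mm tall, off the case's +y end. Origin: centre of its underside, z up.
- knockbox: Bystander, loose, to be left alone: knock box, dark open box, 140 by 140 by 85 mm, off the case's +y end. Origin: centre of its underside, z up.

How it is judged:
By the outcome, as a careful person would: the job done as asked, in the order asked, and still so for the second after the job is handed in, with the robot touching nothing.
It also fails if it takes over 64 s, if anything falls off the work surface, if the arm or the gripper's body presses on something with over 40 N, if the wrist force passes 120 N, or if a joint passes its speed limit or range.

## Robot

A 6-joint arm with a two-finger parallel gripper is mounted at the origin on the work surface. World frame = base frame: x ahead of the robot, y to its left, z up, the work surface at z = 0. Lengths are in mm, angles in rad, forces in N, time in s.
With the tool pointing down it reaches from about 400 to 925 mm from the base axis. Payload 12.5 kg.
Tool frame: the origin (TCP) lies between the finger pads; the fingertips stand 19 mm ahead of it and the grasp point (between the pads) is the TCP (env.tips_ahead is the distance from the TCP to the fingertips, in mm); z points along the fingers, y is the line along which they close (so a half turn about z gives the same grasp; the last joint's range is limited). The gripper opens to 95 mm and grips with 3 to 60 N. Pads are 20 mm wide; open, the fingers measure 119 mm over their backs; the gripper's body (75 mm by 180 mm) begins 59 mm behind the grasp point.
Start: joints at [-1.363, 0.491, 1.559, -0, 1.092, -0.106], TCP at [192.945, -594.492, 200.061] pointing down, gripper open.
Joint ranges: [-3.1, 3.1], [-0.84, 2.19], [0.05, 2.79], [-1.13, 4.28], [0.06, 2.93], [-2.69, 2.69]. Speed limits (rad/s): [2.22, 2.22, 2.79, 3.14, 3.14, 3.14].

## Interface

Orientations are given as [roll, pitch, yaw] about the fixed x, y, z axes, in that order (R = Rz(yaw) Ry(pitch) Rx(roll)).
In Python, from cell import env gives the robot as it stands.
- The arm moves only by the shell command python3 -m crank 'ROWS'. ROWS is JSON, a list of rows, each a list of 5 numbers: the shift along the tool's x, y, z in mm, then the turn about the tool's z in degrees, then the finger opening in mm, from 0 to 95.1. In form: [[dx, dy, dz, yaw, grip], ...]. A call has 1 to 10 rows; each row is the pose to reach, as a shift and turn from the pose commanded when the call began, along the tool's axes at that moment; what a row does not reach only later rows make up. A row lasts 1/12 s, in which the tool goes at most 41.7 mm and 7.16 degrees, less where a joint would pass 70% of its speed; a pose out of reach is approached as far as the arm can. A call with a gripper value outside its range is refused whole. The fingers move at their own pace and stop on an object; the grip force is fixed at half the most. Time passes only in rows, so rows that repeat a pose let the fingers close. It gives the time, the measured TCP pose, the force, the opening and the grip force at its end, in the units of the state.
- env.state(): the state, without advancing time (a new reading comes with each control period).
- env.read_camera(name): name is "scene" or "side" or "wrist"; returns a dict with "img" (420x560x3 uint8, blue, green, red), "K" (3x3 intrinsics, pixels), "pose" (4x4, takes a point from camera to world coordinates). Camera axes: x right, y down, z forward; pixel columns grow to the right and rows downward; lengths in mm; the calibration is good to about 2 mm. A picture is of the moment at which its call begins. There is no depth.
- env.job_done(): hands the job in; it is judged then, once.
The state is a dict: "t": time; "joints": joint angles; "qvel": joint speeds; "tau": joint torques, N m; "eef_pos": TCP position; "tcp_rot": TCP orientation; "ft_force": force on the tool from outside, world axes, zero at the start; "moment": the same for the moment, N m; "opening": opening from 0.0 (shut) to 1.0 (fully open); "grip_force": force on a finger pad.
Only numpy, scipy, OpenCV 4.12 (cv2) and the standard library are available. Lean on these libraries where they do the work, as an engineer would, in place of code of your own. Each camera call takes 0.05 s, during which the arm holds its last target. There are 200 camera calls.

## Working session

There is one attempt and no reset: what is moved stays moved. The work goes in short steps, Python scripts to look and compute and a shell command to move; the robot and the scene stay as the last step left them, time stands still between calls to the robot, and variables do not carry over. Pictures are saved under pics/ and viewed, at most 10 in all, crops included, and the job is handed in when it is done.

```bash
ls; mkdir -p pics
python3 - <<'E'
from cell import env
import cv2,numpy as np
a=env.read_camera("scene");b=env.read_camera("side")
cv2.imwrite("pics/a.png",a["img"]);cv2.imwrite("pics/b.png",b["img"])
for c in(a,b):print(c["K"].tolist(),c["pose"].round(3).tolist())
s=env.state();print(s["eef_pos"],s["tcp_rot"],s["t"])
E
```

```text
pics
[[525.5434611719023, 0.0, 283.9204750137861], [0.0, 525.5434611719023, 215.84860707681253], [0.0, 0.0, 1.0]] [[0.489, 0.484, -0.726, 1307.3], [0.872, -0.268, 0.409, -273.204], [0.003, -0.833, -0.553, 664.413], [0.0, 0.0, 0.0, 1.0]]
[[544.5753104977675, 0.0, 291.62557856830216], [0.0, 544.5753104977675, 211.7185995668142], [0.0, 0.0, 1.0]] [[0.998, -0.036, 0.052, 539.804], [-0.062, -0.673, 0.737, -745.485], [0.008, -0.739, -0.674, 938.668], [0.0, 0.0, 0.0, 1.0]]
[ 192.88739857 -594.24174335  199.52823468] [-3.14060185e+00 -1.10042089e-04  3.13778514e-01] 0.1
```

View pics/a.png

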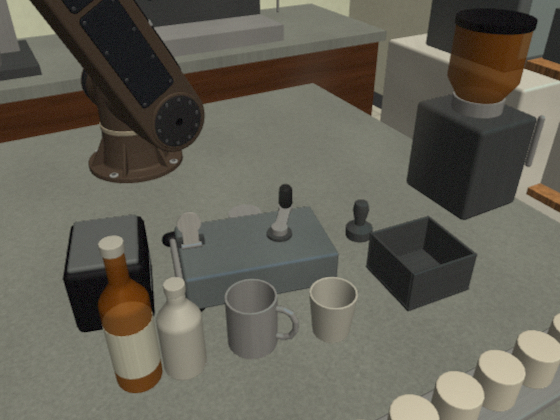

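View pics/b.png

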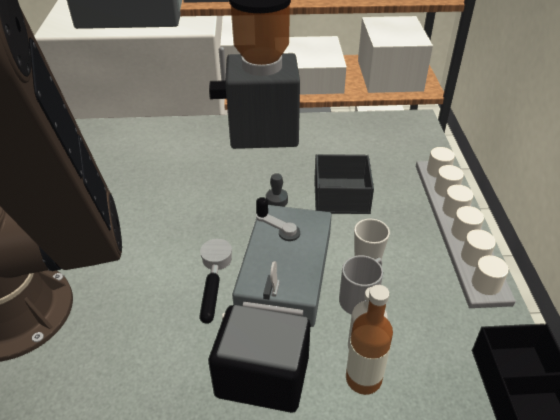

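Scene view: knob at about (286,196), hub at (280,231), flag disc at (189,222). Side view: knob at (262,207), hub at (289,230), flag at (273,275). The flag is upright, and the crank points towards the robot and slightly towards the tamper.

```bash
cat > h.py <<'E'
from cell import env
import cv2,numpy as np
def ray(c,px):
    d=c["pose"][:3,:3]@np.linalg.inv(c["K"])@[px[0],px[1],1.]
    return c["pose"][:3,3],d
def onz(c,px,z):
    o,d=ray(c,px); return (o+d*(z-o[2])/d[2]).round(1)
def two(c1,p1,c2,p2):
    o,d=ray(c1,p1);q,e=ray(c2,p2)
    s=np.linalg.lstsq(np.c_[d,-e],q-o,rcond=None)[0]
    a,b=o+d*s[0],q+e*s[1]; return ((a+b)/2).round(1),np.linalg.norm(a-b).round(1)
E
python3 - <<'E'
from h import *
a=env.read_camera("scene");b=env.read_camera("side")
print("knob",two(a,(286,196),b,(262,207)))
print("hub",two(a,(280,230),b,(289,230)),onz(a,(280,230),105),onz(b,(289,230),105))
print("flag",two(a,(189,222),b,(273,273)))
for n,c,P in(("a",a,[(183,279),(334,261),(323,212),(280,232)]),("b",b,[(274,207),(331,213),(312,315),(237,304)])):
    print(n,[onz(c,p,85).tolist()[:2] for p in P])
print("jug",two(a,(251,292),b,(362,270)),"tamper",two(a,(361,204),b,(277,178)))
print("pf",onz(b,(216,250),38),onz(b,(208,315),30),"kb",[onz(b,p,85).tolist() for p in[(317,157),(370,157),(372,186),(315,186)]])
for c in(a,b):
    m=(c["img"].max(2)<45).astype(np.uint8)
    n,l,st,ce=cv2.connectedComponentsWithStats(m)
    for s,e in zip(st,ce):
        if 60<s[4]<900 and 230<e[0]<310 and 150<e[1]<260: print(s,e.round(1))
E
```

```text
knob (array([536.9, 165.5, 123.2]), np.float64(0.2))
hub (array([595. , 119.8,  92.5]), np.float64(0.3)) [610.7 111.1 105. ] [594.2 107.3 105. ]
flag (array([553.7, -42.6, 138.4]), np.float64(2.7))
a [[632.1, -87.7], [715.4, 162.1], [572.7, 231.1], [591.6, 121.6]]
b [[564.9, 206.8], [696.2, 178.8], [625.9, -108.6], [481.5, -73.9]]
jug (array([736.2, -12. , 102.1]), np.float64(4.0)) tamper (array([576.8, 323.2,  78.1]), np.float64(0.0))
pf [428.9 119.8  38. ] [418.9 -55.6  30. ] kb [[684.7, 396.5, 85.0], [823.5, 389.4, 85.0], [808.3, 271.2, 85.0], [668.3, 278.5, 85.0]]
[279 185  13  23 235] [285.2 196.7]
[271 179  10  16 110] [275.5 186.6]
[257 198  26  19 224] [263.9 206.2]
```

```bash
python3 -m crank '[[20,-15,-25,0,70],[55,-48,-45,0,70],[85,-75,-60,0,70],[115,-102,-70,0,70],[145,-128,-70,0,70],[175,-154,-70,0,70],[205,-180,-70,0,70],[235,-206,-70,0,70],[265,-232,-70,0,70],[295,-256,-70,0,70]]'
```

```text
t: 1.03
eef_pos: [395.0, -257.8, 270.2]
tcp_rot: [3.141, -0.0, 0.314]
ft_force: [1.5, -1.7, 0.6]
opening: 0.739
grip_force: 0.0
```

```bash
python3 -m crank '[[24,-32,0,0,70],[48,-64,0,0,70],[72,-97,0,0,70],[96,-129,0,0,70],[120,-162,0,0,70],[144,-194,0,0,70],[168,-226,0,0,70],[192,-259,0,0,70],[214,-288,0,0,70],[230,-310,0,0,70]]'
python3 - <<'E'
from h import *
c=env.read_camera("wrist");cv2.imwrite("pics/w.png",c["img"])
s=env.state();print(s["eef_pos"],s["joints"])
for n,p in(("knob",(537,165,149)),("hub",(597,115,105))):
    q=np.linalg.inv(c["pose"])@[*p,1];q=c["K"]@q[:3];print(n,q[:2]/q[2])
np.savez("w.npz",K=c["K"],pose=c["pose"])
E
```

```text
t: 1.87
eef_pos: [518.0, 108.8, 269.9]
tcp_rot: [-3.141, -0.0, 0.315]
ft_force: [0.6, -0.9, 0.2]
opening: 0.733
grip_force: 0.0
[518.89996376 111.34201605 269.73811321] [8.62070748e-02 2.87804604e-01 1.69244789e+00 1.33626507e-03
 1.16088470e+00 1.34028533e+00]
knob [232.09569717 166.28357037]
hub [294.97260066 125.11415648]
```

View pics/w.png

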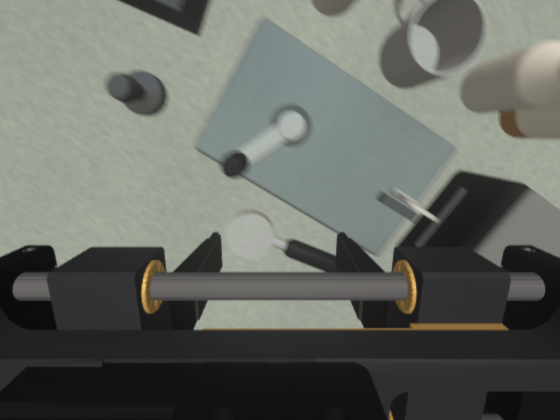

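Wrist view: knob top at about (236,163), hub top at (292,123), flag upright at (415,203). The knob and hub predictions agree to 4 px; I'll refine them with this view.

Run:
```python
from h import *
c=dict(np.load("w.npz"));im=cv2.imread("pics/w.png")
m=(im.max(2)<60).astype(np.uint8);n,l,st,ce=cv2.connectedComponentsWithStats(m)
for s,e in zip(st,ce):
    if s[4]>80 and 200<e[0]<330 and 80<e[1]<200: print(s,e)
k=onz(c,(236,163),147);h=onz(c,(292,123),105);print(k,h,np.linalg.norm((k-h)[:2]))
print("flag",onz(c,(415,203),150))
s=env.state();d=np.array([*k[:2],129])-s["eef_pos"]
from scipy.spatial.transform import Rotation as R
print(R.from_euler("xyz",s["tcp_rot"]).inv().apply(d))
```

```text
[     0      0    560    420 151904] [275.58880609 143.55334948]
[224 154  22  22 354] [234.81073446 164.33333333]
[541.2 162.3 147. ] [598.1 118.9 105. ] 71.56235043652492
flag [559.7 -28.6 150. ]
[ 36.93784896 -41.3444965  140.80998608]
```

```bash
python3 -m crank '[[25,-29,10,0,70],[36,-43,40,0,70],[36,-43,75,0,70],[36,-43,105,0,70],[36,-43,125,0,70],[36,-43,135,0,70],[36,-43,140,0,70],[36,-43,140,0,40],[36,-43,140,0,20],[36,-43,140,0,15]]' && python3 -m crank '[[0,0,0,0,10],[0,0,0,0,10],[0,0,0,0,10],[0,0,0,0,10],[0,0,0,0,10]]'
```

```text
t: 2.75
eef_pos: [539.2, 157.9, 131.3]
tcp_rot: [3.141, -0.002, 0.314]
ft_force: [0.5, -0.5, 0.6]
opening: 0.58
grip_force: 0.0
t: 3.17
eef_pos: [538.4, 158.2, 130.2]
tcp_rot: [-3.141, 0.0, 0.314]
ft_force: [-1.9, 3.1, 2.1]
opening: 0.234
grip_force: 1.6
```

```bash
python3 -m crank '[[0,0,0,0,5],[0,0,0,0,5],[0,0,0,0,5],[0,0,0,0,5]]'
python3 - <<'E'
from h import *
c=env.read_camera("wrist");cv2.imwrite("pics/w2.png",c["img"])
E
```

```text
t: 3.5
eef_pos: [538.2, 158.1, 130.0]
tcp_rot: [-3.141, 0.001, 0.314]
ft_force: [-4.5, 3.1, 2.8]
opening: 0.201
grip_force: 27.7
```

View pics/w2.png

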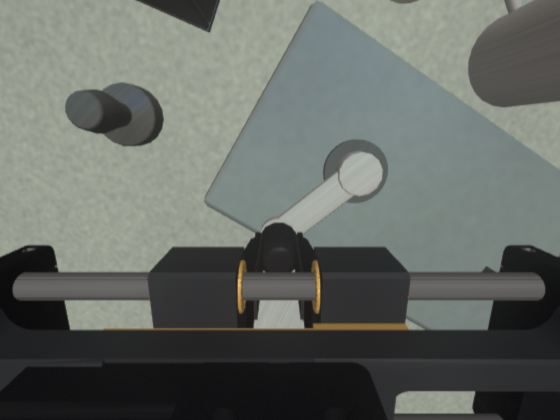

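The fingers hold the knob (27.7 N); the hub top is at (360,173). I'll recompute the hub and work out the circle.

```bash
cat > rows.py <<'E'
import sys,numpy as np
# rows for circling: from angle th0 (deg world) clockwise, step, n ; optional correction in world added evenly
th0,st,n=map(float,sys.argv[1:4]);cx,cy=(list(map(float,sys.argv[4:6]))+[0,0])[:2]
ps=.314
for i in range(1,int(n)+1):
    a,b=np.radians(th0),np.radians(th0-st*i)
    w=75*np.array([np.cos(b)-np.cos(a),np.sin(b)-np.sin(a)])+np.array([cx,cy])*i/n
    print("[%.0f,%.0f,0,0,5]"%(w[0]*np.cos(ps)+w[1]*np.sin(ps),w[0]*np.sin(ps)-w[1]*np.cos(ps)),end=",")
print()
E
python3 - <<'E'
from h import *
c=env.read_camera("wrist");s=env.state()
h=onz(c,(360,173),105);d=s["eef_pos"]-h;print(h,d,np.hypot(*d[:2]),np.degrees(np.arctan2(d[1],d[0])))
E
python3 rows.py 142 10 10
```

```text
[595.2 116.1 105. ] [-56.98285524  41.92962359  24.96409499] 70.74700789023824 143.65329628833447
[11,-6,0,0,5],[24,-11,0,0,5],[37,-13,0,0,5],[50,-12,0,0,5],[63,-10,0,0,5],[75,-5,0,0,5],[86,1,0,0,5],[96,10,0,0,5],[104,20,0,0,5],[110,32,0,0,5],
```

```bash
python3 -m crank '[[11,-6,0,0,5],[24,-11,0,0,5],[37,-13,0,0,5],[50,-12,0,0,5],[63,-10,0,0,5]]'
python3 - <<'E'
from h import *
c=env.read_camera("side");s=env.state();print(s["eef_pos"],s["ft_force"],s["opening"],s["grip_force"])
c=env.read_camera("wrist");cv2.imwrite("pics/w3.png",c["img"])
E
python3 rows.py 92 10 10
```

```text
t: 4.02
eef_pos: [594.5, 190.7, 130.3]
tcp_rot: [-3.136, 0.0, 0.313]
ft_force: [-4.9, 22.1, 2.1]
opening: 0.196
grip_force: 27.5
[597.37474953 190.82238405 130.3094691 ] [-2.97092009 24.0509725   1.22406685] 0.19411550691964793 27.516737999394536
[12,5,0,0,5],[23,11,0,0,5],[33,20,0,0,5],[42,30,0,0,5],[48,42,0,0,5],[52,54,0,0,5],[54,67,0,0,5],[54,80,0,0,5],[51,93,0,0,5],[47,105,0,0,5],
```

View pics/w3.png

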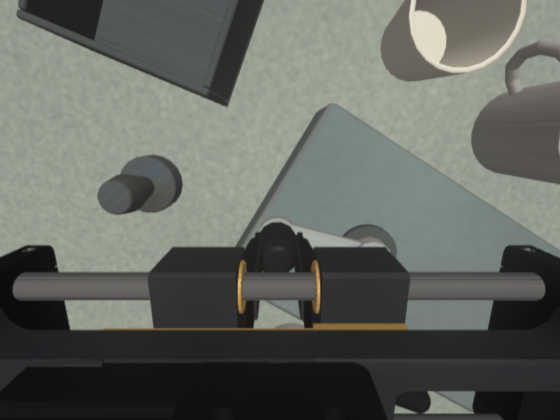

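The knob is still held, with the arm at about 92 degrees. The tool is pushed 22 N outward, so I shift the circle 2 mm to +y.

```bash
python3 -m crank '[[13,3,0,0,5],[24,9,0,0,5],[34,18,0,0,5],[43,28,0,0,5],[49,40,0,0,5],[53,52,0,0,5],[55,65,0,0,5],[55,78,0,0,5],[52,91,0,0,5],[48,103,0,0,5]]'
python3 - <<'E'
from h import *
s=env.state();p=s["eef_pos"];d=p[:2]-[600,116];print(np.hypot(*d),np.degrees(np.arctan2(d[1],d[0])))
c=env.read_camera("scene");cv2.imwrite("pics/a1.png",c["img"])
cv2.imwrite("pics/f.png",np.hstack([cv2.resize(i[150:290,140:360],None,fx=1.8,fy=1.8) for i in (cv2.imread("pics/a.png"),c["img"])]))
E
python3 rows.py -8 10 10
```

```text
t: 4.95
eef_pos: [674.6, 103.4, 130.2]
tcp_rot: [3.141, -0.004, 0.314]
ft_force: [0.6, 3.7, 1.5]
opening: 0.195
grip_force: 27.3
75.7042108760563 -9.595193720323634
[-7,11,0,0,5],[-15,21,0,0,5],[-25,29,0,0,5],[-37,36,0,0,5],[-49,40,0,0,5],[-62,42,0,0,5],[-75,42,0,0,5],[-88,39,0,0,5],[-100,35,0,0,5],[-111,28,0,0,5],
```

View pics/f.png

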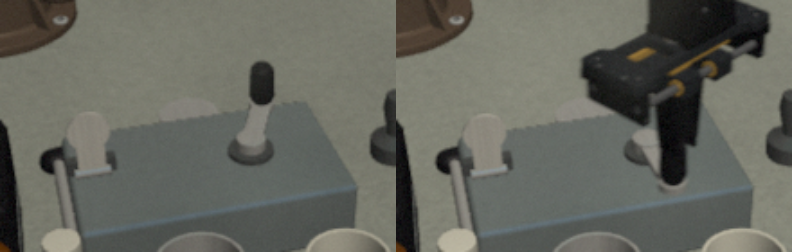

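The crank follows and the flag is still upright (disc at about (189,222) in the scene view). I'll continue with a numeric flag check.

```bash
cat > chk.py <<'E'
from h import *
import sys
c=env.read_camera("scene");s=env.state();d=s["eef_pos"][:2]-[600,116]
r=cv2.imread("pics/a.png")
f=lambda i:i[212:234,180:200].astype(float)
t=d/np.hypot(*d);F=s["ft_force"][:2]
print("r %.1f ang %.1f  Frad %.1f Ftan(cw) %.1f flagdiff %.1f op %.3f"%(np.hypot(*d),np.degrees(np.arctan2(d[1],d[0])),F@t,F@[t[1],-t[0]],np.abs(f(c["img"])-f(r)).mean(),s["opening"]))
cv2.imwrite("pics/last.png",c["img"])
E
python3 -m crank '[[-7,11,0,0,5],[-15,21,0,0,5],[-25,29,0,0,5],[-37,36,0,0,5],[-49,40,0,0,5],[-62,42,0,0,5],[-75,42,0,0,5],[-88,39,0,0,5],[-100,35,0,0,5],[-111,28,0,0,5]]'; python3 chk.py;python3 rows.py -108 12 10
```

```text
t: 5.83
eef_pos: [576.4, 44.8, 130.3]
tcp_rot: [-3.14, -0.005, 0.313]
ft_force: [11.3, 19.8, -4.1]
opening: 0.197
grip_force: 26.3
r 74.9 ang -109.8  Frad -21.8 Ftan(cw) -1.0 flagdiff 3.6 op 0.194
[-12,-10,0,0,5],[-21,-23,0,0,5],[-27,-37,0,0,5],[-31,-53,0,0,5],[-31,-69,0,0,5],[-27,-84,0,0,5],[-21,-98,0,0,5],[-12,-111,0,0,5],[-0,-121,0,0,5],[14,-129,0,0,5],
```

```bash
python3 -m crank '[[-10,-12,0,0,5],[-19,-25,0,0,5],[-25,-39,0,0,5],[-29,-55,0,0,5],[-29,-71,0,0,5],[-25,-86,0,0,5],[-19,-100,0,0,5],[-10,-113,0,0,5],[2,-123,0,0,5],[16,-131,0,0,5]]'; python3 chk.py;python3 rows.py 132 12 10
```

```text
t: 6.72
eef_pos: [549.6, 172.5, 130.4]
tcp_rot: [3.141, 0.002, 0.314]
ft_force: [-1.8, -5.0, 6.2]
opening: 0.194
grip_force: 28.5
r 75.5 ang 129.7  Frad 5.0 Ftan(cw) -0.9 flagdiff 3.0 op 0.190
[15,-5,0,0,5],[31,-6,0,0,5],[46,-5,0,0,5],[61,-0,0,0,5],[75,8,0,0,5],[86,18,0,0,5],[95,31,0,0,5],[102,45,0,0,5],[105,61,0,0,5],[105,76,0,0,5],
```

```bash
python3 -m crank '[[15,-5,0,0,5],[31,-6,0,0,5],[46,-5,0,0,5],[61,0,0,0,5],[75,8,0,0,5],[86,18,0,0,5],[95,31,0,0,5],[102,45,0,0,5],[105,61,0,0,5],[105,76,0,0,5]]'; python3 chk.py;python3 rows.py 12 12 10
```

```text
t: 7.6
eef_pos: [674.2, 132.4, 130.5]
tcp_rot: [-3.141, -0.0, 0.314]
ft_force: [-3.2, 3.8, 5.8]
opening: 0.193
grip_force: 28.3
r 75.9 ang 10.4  Frad -0.8 Ftan(cw) 0.9 flagdiff 5.6 op 0.194
[-3,15,0,0,5],[-10,30,0,0,5],[-19,42,0,0,5],[-30,53,0,0,5],[-44,61,0,0,5],[-59,66,0,0,5],[-75,67,0,0,5],[-90,66,0,0,5],[-105,61,0,0,5],[-119,53,0,0,5],
```

```bash
python3 -m crank '[[-3,15,0,0,5],[-10,30,0,0,5],[-19,42,0,0,5],[-30,53,0,0,5],[-44,61,0,0,5],[-59,66,0,0,5],[-75,67,0,0,5],[-90,66,0,0,5],[-105,61,0,0,5],[-119,53,0,0,5]]'; python3 chk.py;python3 rows.py -108 12 10
```

```text
t: 8.48
eef_pos: [577.2, 45.3, 130.5]
tcp_rot: [3.141, -0.003, 0.313]
ft_force: [7.3, 8.5, 0.6]
opening: 0.188
grip_force: 27.4
r 74.2 ang -110.0  Frad -8.4 Ftan(cw) 1.0 flagdiff 3.5 op 0.195
[-12,-10,0,0,5],[-21,-23,0,0,5],[-27,-37,0,0,5],[-31,-53,0,0,5],[-31,-69,0,0,5],[-27,-84,0,0,5],[-21,-98,0,0,5],[-12,-111,0,0,5],[-0,-121,0,0,5],[14,-129,0,0,5],
```

```bash
python3 -m crank '[[-11,-11,0,0,5],[-20,-24,0,0,5],[-26,-38,0,0,5],[-30,-54,0,0,5],[-30,-70,0,0,5],[-26,-85,0,0,5],[-20,-99,0,0,5],[-11,-112,0,0,5],[1,-122,0,0,5],[15,-130,0,0,5]]'; python3 chk.py
```

```text
t: 9.37
eef_pos: [550.6, 173.8, 130.4]
tcp_rot: [3.14, 0.001, 0.315]
ft_force: [0.3, -6.9, 4.9]
opening: 0.192
grip_force: 28.4
r 75.7 ang 128.5  Frad 1.4 Ftan(cw) -1.0 flagdiff 3.0 op 0.190
```

```bash
python3 -m crank '[[15,-5,0,0,5],[31,-6,0,0,5],[46,-5,0,0,5],[61,0,0,0,5],[75,8,0,0,5],[86,18,0,0,5],[95,31,0,0,5],[102,45,0,0,5],[105,61,0,0,5],[105,76,0,0,5]]'; python3 chk.py
```

```text
t: 10.25
eef_pos: [674.3, 132.8, 130.4]
tcp_rot: [3.141, 0.002, 0.314]
ft_force: [-6.1, -1.6, 7.3]
opening: 0.189
grip_force: 28.8
r 76.1 ang 10.8  Frad -5.3 Ftan(cw) 4.8 flagdiff 12.0 op 0.192
```

```bash
python3 -c "
import cv2
cv2.imwrite('pics/g.png',cv2.resize(cv2.imread('pics/last.png')[150:290,140:360],None,fx=3,fy=3))"
```

```text
(no output)
```

View pics/g.png

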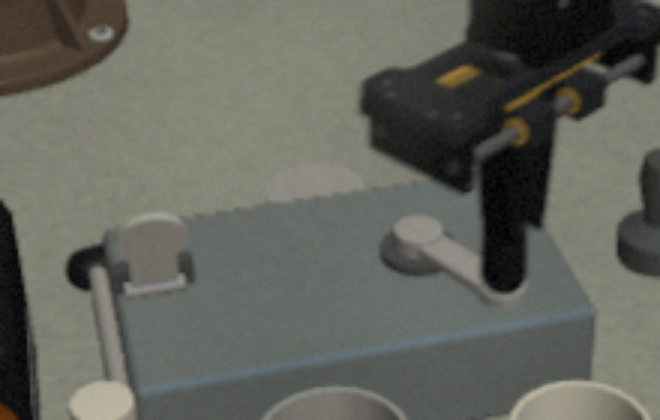

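The flag disc's top has dropped from row 212 to about 221 in the scene view, so it seems to be mid-fall. I'll hold still and look again.

```bash
python3 -m crank '[[0,0,0,0,5],[0,0,0,0,5],[0,0,0,0,5],[0,0,0,0,5]]'; python3 chk.py; python3 -c "
import cv2
cv2.imwrite('pics/g2.png',cv2.resize(cv2.imread('pics/last.png')[150:290,140:360],None,fx=3,fy=3))"
```

```text
t: 10.63
eef_pos: [674.2, 132.3, 130.5]
tcp_rot: [3.14, 0.001, 0.314]
ft_force: [-0.9, -6.8, 7.1]
opening: 0.188
grip_force: 28.5
r 76.0 ang 12.5  Frad -2.1 Ftan(cw) 6.3 flagdiff 13.0 op 0.188
```

View pics/g2.png

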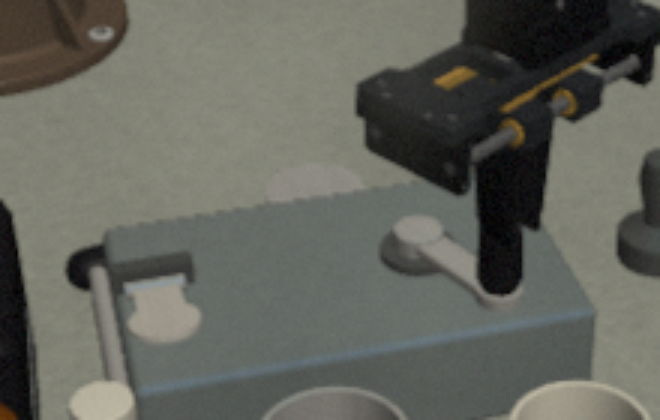

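The flag is down (disc now lying at about (195,255)). I'll let go and lift off.

```bash
python3 -m crank '[[0,0,0,0,30],[0,0,0,0,50],[0,0,0,0,55],[0,0,0,0,55],[0,0,0,0,55],[0,0,-20,0,55],[0,0,-50,0,55],[0,0,-85,0,55],[0,0,-120,0,55],[0,0,-140,0,55]]';python3 -m crank '[[0,0,0,0,55],[0,0,0,0,55],[0,0,0,0,55],[0,0,0,0,55],[0,0,0,0,55],[0,0,0,0,55]]'; python3 chk.py
```

```text
t: 11.52
eef_pos: [674.8, 134.5, 273.5]
tcp_rot: [-3.141, -0.003, 0.314]
ft_force: [0.8, -0.9, 0.9]
opening: 0.578
grip_force: 0.0
t: 12.02
eef_pos: [674.5, 133.8, 268.8]
tcp_rot: [-3.141, 0.002, 0.314]
ft_force: [-0.5, -0.5, 0.2]
opening: 0.576
grip_force: 0.0
r 76.6 ang 13.4  Frad 1.0 Ftan(cw) -1.1 flagdiff 16.3 op 0.578
```

View pics/last.png

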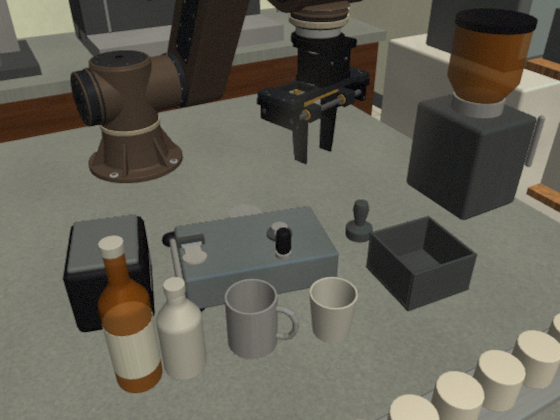

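The flag is down at (195,255), the crank is free with its knob at (284,240), the gripper is clear and the other things are where they were.

```bash
python3 -c "
from cell import env
print(env.job_done())"
```

```text
the job is handed in; nothing more can be done
None
```

I turned the crank clockwise about 2.4 turns until the flag fell, stopped well within one turn of that, let go and lifted clear with the flag still down and nothing else visibly moved; the job was handed in at about 12 s.

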